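# Clamp the glued pencil block

## Robot

A 7-joint arm with a two-finger parallel gripper is mounted at the origin on a cart in front of the work surface, level with it; the furniture and walls round the work are solid. World frame = base frame: x ahead of the robot, y to its left, z up, the work surface at z = 0. Lengths are in m, angles in rad, forces in N, time in s.
With the tool pointing down it reaches from about 0.425 to 0.875 m from the base axis. Payload 4.7 kg.
Tool frame: the origin (TCP) lies between the finger pads; the fingertips stand 22 mm ahead of it and the grasp point (between the pads) lies 3 mm ahead of it; z points along the fingers, y is the line along which they close (so a half turn about z gives the same grasp; the last joint's range is limited). The gripper opens to 87 mm and grips with 3 to 60 N. Pads are 19 mm wide; open, the fingers measure 117 mm over their backs; the gripper's body (75 mm by 190 mm) begins 51 mm behind the grasp point.
Start: joints at [1.289, 0.321, -0.07, 1.45, 0.023, 1.371, -0.057], TCP at [0.189, -0.622, 0.245] pointing down, gripper open.
Joint ranges: [-2.86, 2.86], [-0.3, 2.09], [-1.38, 1.24], [0.06, 2.45], [-1.56, 4.7], [0.09, 2.05], [-2.69, 2.69]. Speed limits (rad/s): [2.57, 2.57, 3.14, 3.14, 3.14, 3.14, 3.14].

## Interface

Orientations are given as a rotation vector (axis times angle).
In Python, from bench import ctrl gives the robot as it stands. The module is installed in compiled form; this text tells all that it offers.
- The arm moves only by the tool send_rows, never from a script. Its argument "motion" is a list of rows, each an object with "claw": the opening, from -1 (shut) to 1 (fully open); "slide": the shift along the tool's x, y, z in mm, a list of three; "delta_rot": the turn, a rotation vector about the tool's x, y, z in rad, a list of three. In form: [{"claw": claw, "slide": [x, y, z], "delta_rot": [ax, ay, az]}, ...]. A call has 1 to 5 rows; each row is the pose to reach, as a shift and turn from the pose commanded when the call began, along the tool's axes at that moment; what a row does not reach only later rows make up. A row lasts 1/10 s, in which the tool goes at most 50 mm and 8.59 degrees, less where a joint would pass 70% of its speed; a pose out of reach is approached as far as the arm can. A call with a gripper value outside its range is refused whole. The fingers move at their own pace and stop on an object; "grip_force" is the grip in N (left out, the last holds). Time passes only in rows, so rows that repeat a pose let the fingers close. It gives the time, the measured TCP pose, the force, the opening and the grip force at its end, in the units of the state.
- ctrl.get_state(): the state, without advancing time (a new reading comes with each control period).
- ctrl.get_image(name): name is "scene" or "top"; returns a dict with "color" (420x560x3 uint8, blue, green, red), "fx", "fy", "cx", "cy" (pixels), "pose" (4x4, takes a point from camera to world coordinates). Camera axes: x right, y down, z forward; pixel columns grow to the right and rows downward; lengths in m; the calibration is good to about 2 mm. A picture is of the moment at which its call begins. There is no depth.
- ctrl.close_job(): hands the job in; it is judged then, once.
The state is a dict: "time": time; "joint_positions": joint angles; "qd": joint speeds; "joint_torque": joint torques, N m; "position": TCP position; "tool_rot": TCP orientation; "ft_force": force on the tool from outside, world axes, zero at the start; "torque": the same for the moment, N m; "grip_width": opening from 0.0 (shut) to 1.0 (fully open); "grip_force": force on a finger pad.
Only numpy, scipy, OpenCV 4.12 (cv2) and the standard library are available. Lean on these libraries where they do the work, as an engineer would, in place of code of your own. Each camera call takes 0.05 s, during which the arm holds its last target. There are 200 camera calls.

## Task

Finish gluing up the pencil block: stand the pale wooden half in the channel of the gluing jig, between the dark half and the clamp's open jaw, with its grooved face towards the dark half, and let go of it. Then pump the clamp's trigger, stroke by stroke, until the moving jaw has closed on the block and presses the two halves together; close the jaw with the trigger alone, squeeze gently so that the wood is not crushed, and leave the other things on the desk where they are. Finish still holding the trigger squeezed, with the block under pressure.

Things in the scene. Friction and masses are not known exactly. Their poses are not given: they have to be found in the camera images.
- jig: fixed gluing jig: plywood board 120 x 225 mm, top 12 mm over the desk, with a black one-hand bar clamp bolted flat on it. Origin on the desk under the clamp's bar, level with the fixed jaw's face; z up, x from the handle's side across the bar to the block's side, y along the bar from fixed to moving jaw. Bar at x -9 to 9, 36 to 44 mm high; clamp body at y -68 to -2, up to 58 mm high
- seat (a point): middle of the channel floor at the fixed jaw's face (jig x 48, y 0, z 12 mm), axes as the jig's. The channel runs from here along y for 120 mm between two low wooden rails, 54 mm apart, 9 mm high, with sloping lead-ins: 2 mm play each side of a 50 mm half. Jaws and their orange pads stand 25 to 55 mm over the desk, pads 50 mm wide along x
- handle (a point): middle of the black handle where a hand holds it (jig x -82, y -51, z 40 mm), axes as the jig's. The handle is rigid and sticks out level to -x, free from x -42 to -122, 22 mm thick along y, 24 mm high (28 to 52 mm over the desk), with only the desk beneath
- trigger_lever: black trigger with orange front, beside the handle on its +y side, nearly parallel to it, free from jig x -42 to -122; 12 mm thick along y, 22 mm high. Origin in its middle, 98 mm from its pivot; released it is at jig x -82, y -13, z 40 mm. Squeeze it towards the handle (jig -y): handle back to trigger front is 55 mm released, 37 mm squeezed home
- trigger (a joint): trigger angle, rad: 0 released (a spring returns it; 3 to 4 N at the lever), 0.19 squeezed home, the lever having moved 18.6 mm. With the jaw on the block the trigger goes stiff and stops part way (below 0.165 under a 20 N squeeze; if it still comes home, pump again). A steady 20 N squeeze at the lever presses the block with about 16 N, 40 N with about 50 N; 60 N is too much
- bar (a joint): how far the moving jaw has been drawn in, m: 0 is 104 mm open between the pads, so the opening is 0.104 minus this. A full stroke draws it in about 10 mm; letting the trigger back does not push it out again: a friction ratchet lets the bar run one way only. The start lies between 0 and 0.022
- jaw: moving jaw, black, with an orange rubber pad facing the fixed jaw (yields 12 N per mm, up to 3 mm). Origin in the middle of the unloaded pad's face, 40 mm over the desk, axes as the jig's. Move it by the trigger only: the robot pushing it with over 6 N counts as forcing it. Over 70 N of jaw on block crushes the wood
- dark_half: dark walnut half of the pencil block, 50 x 28 x 80 mm, loose, upright in the channel at the fixed jaw. Origin under its middle, z up; its grooved gluing face, 14 mm from the origin at its own -y, looks to the moving jaw. 60 to 120 g
- pale_half: pale maple half, same size and shape (50 along its x, 28 along its y, 80 mm tall), standing upright on the desk to the left of the jig. Origin under its middle, z up; its grooved gluing face is at its own -y; in the jig its axes lie as the jig's. Grasp it across the 50 mm. 60 to 120 g
- dark_half_face (a point): middle of the dark half's grooved face, 40 mm above its foot
- pale_half_face (a point): middle of the pale half's grooved face, 40 mm above its foot, 14 mm from the origin
- glue_stick: white glue stick with a red cap, standing, 23 mm across, 97 mm high; leave it alone
- eraser: blue and white eraser, 22 x 44 x 13 mm; leave it alone
- marker: black marker lying on the desk, 97 mm long; leave it alone
- washi_roll: small teal roll of tape lying flat, 43 mm across, 15 mm high; leave it alone

How it is judged:
On the way, in this order (a step that is already met when the one before it is completed fails the run):
1. the pale half stands in the channel between the dark half and the open jaw, let go, the jaw not on it yet (x of pale_half in the frame of seat between -0.005 and 0.005 m and z of pale_half in the frame of seat below 0.003 m and angle between pale_half's own z axis and vertical below 0.06 rad and distance between pale_half_face and dark_half_face below 0.05 m and contact force between the fingers and pale_half below 0.2 N and contact force between jaw and pale_half below 0.5 N), for 0.2 s.
2. the jaw, worked by the trigger, presses on the pale half (contact force between jaw and pale_half above 5 N and contact force between the fingers and trigger_lever above 2 N), for 0.2 s.
At the end, for the whole second after the job is handed in: fingers still press the trigger (over 3 N) and do not touch the pale half; jaw on pale half 8 to 70 N, pale on dark half over 6 N; both halves at rest, upright (3.4 degrees) on the channel floor (3 mm), grooved face to grooved face, face middles within 6 mm (contact force between jaw and pale_half between 8 and 70 N and contact force between pale_half and dark_half above 6 N and contact force between the fingers and trigger_lever above 3 N and contact force between the fingers and pale_half below 0.2 N and distance between pale_half_face and dark_half_face below 0.006 m and z of each of pale_half, dark_half in the frame of seat below 0.003 m and angle between each of pale_half, dark_half's own z axis and vertical below 0.06 rad and linear speed of pale_half below 0.02 m/s); the arm keeps its last pose, push and grip.
It fails at once if the wood is crushed: over 70 N of jaw on the pale half (contact force between jaw and pale_half above 70 N).
It fails at once if the moving jaw is pushed by hand instead of by the trigger (contact force between any of the fingers, the arm and jaw above 6 N).
It fails at once if the glue stick, eraser, marker or tape roll is displaced by over 3 cm (distance of any of glue_stick, eraser, marker, washi_roll from where it was at the start of the episode above 0.03 m).
It also fails if it takes over 48 s, if anything falls off the work surface, if the arm or the gripper's body presses on something with over 40 N, if the wrist force passes 120 N, or if a joint passes its speed limit or range.

## Working session

There is one attempt and no reset: what is moved stays moved. The work goes in short steps, Python scripts to look and compute and a tool call to move; the robot and the scene stay as the last step left them, time stands still between calls to the robot, and variables do not carry over. Pictures are saved under pics/ and viewed, at most 11 in all, crops included, and the job is handed in when it is done.

Besides the shell and the picture viewer there is one more tool, called after "Request:" as name(argument=value, ...), one argument or row to a line, values as JSON. send_rows: Moves the arm, as the interface text tells. Its arguments: {"type":"object","properties":{"motion":{"type":"array","items":{"type":"object","properties":{"claw":{"type":"number"},"slide":{"type":"array","items":{"type":"number"}},"delta_rot":{"type":"array","items":{"type":"number"}}}}},"grip_force":{"type":"number"}},"required":["motion"]}

```bash
mkdir -p pics
python3 - <<'E'
from bench import ctrl
import cv2,numpy as np,pickle
s=ctrl.get_state();print(s)
d={}
for n in("scene","top"):
    i=ctrl.get_image(n);d[n]=i;cv2.imwrite(f"pics/{n}0.png",i["color"]);print(n,i["fx"],i["fy"],i["cx"],i["cy"],np.round(i["pose"],4).tolist())
pickle.dump(d,open("d.pkl","wb"))
E
```

```text
{'time': 0.0, 'joint_positions': array([ 1.28911879,  0.32184577, -0.07007952,  1.45165145,  0.02262456,
        1.37077521, -0.05690323]), 'qd': array([ 0.0014246 , -0.00121449,  0.00061103,  0.00069573,  0.00266977,
        0.00201155,  0.00159627]), 'joint_torque': array([ 1.29491771e-03, -4.91288567e+01, -4.03579753e-01, -3.12533927e+01,
       -6.40462409e-02,  4.38146282e-02,  1.72934147e-04]), 'position': array([ 0.1892641 , -0.62131863,  0.24345846]), 'tool_rot': array([-3.10546369e+00, -4.62683449e-01,  6.25478410e-04]), 'ft_force': array([ 0.58415001, -1.16780219,  0.1170945 ]), 'torque': array([ 0.02065704, -0.02358394,  0.01595637]), 'grip_force': 0.0, 'grip_width': 0.9960748583802581}
scene 453.6206663784922 453.6206663784922 280.49557645835836 207.40781164830952 [[-0.7506, -0.2955, 0.591, -0.0656], [-0.6603, 0.3701, -0.6535, 0.5945], [-0.0256, -0.8807, -0.473, 0.5382], [0.0, 0.0, 0.0, 1.0]]
top 502.19944291105304 502.19944291105304 276.25803562851803 207.42806226893788 [[0.0346, -0.9787, 0.2024, 0.2817], [-0.9994, -0.0336, 0.0086, -0.0362], [-0.0016, -0.2025, -0.9793, 1.2112], [0.0, 0.0, 0.0, 1.0]]
```

View pics/scene0.png

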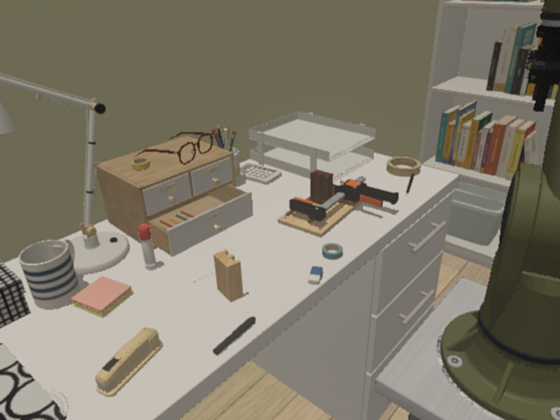

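View pics/top0.png

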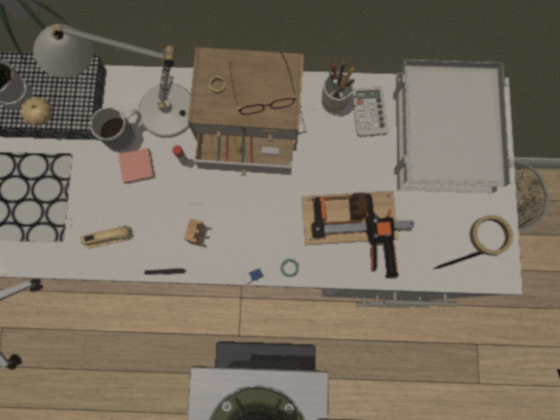

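The pictures show the jig at right (top view, about 350,218), with the handle pointing towards the robot. The pale half is at about (195,231) and the marker at (165,271). I'll zoom in to measure.

Run:
```python
import cv2,pickle,numpy as np
d=pickle.load(open("d.pkl","rb"))
t=d["top"]["color"];s=d["scene"]["color"]
r=lambda a,f:cv2.resize(a,None,fx=f,fy=f,interpolation=cv2.INTER_CUBIC)
cv2.imwrite("pics/c1.png",np.clip(r(t[180:285,295:425],6)*1.5,0,255)[:600])
a=np.clip(r(t[210:250,175:215],10)*1.3,0,255); b=np.clip(r(s[240:310,205:250],6)*1.3,0,255)
o=np.zeros((420,690,3));o[:400,:400]=a;o[:420,410:680]=b;cv2.imwrite("pics/c2.png",o)
```

```text
[ WARN:0@0.092] global loadsave.cpp:1063 imwrite_ Unsupported depth image for selected encoder is fallbacked to CV_8U.
```

View pics/c1.png

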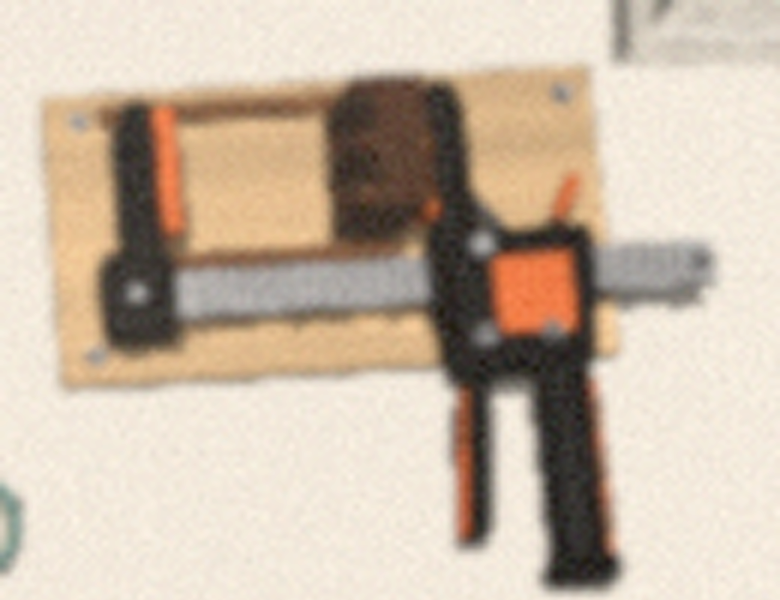

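View pics/c2.png

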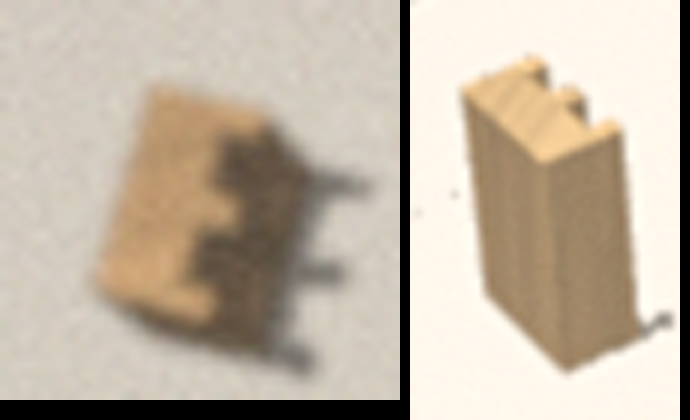

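```bash
cat > fit.py <<'E'
import pickle,numpy as np
from scipy.optimize import least_squares
d=pickle.load(open("d.pkl","rb"))
def proj(n,P):
    c=d[n];T=np.linalg.inv(c["pose"]);q=np.asarray(P)@T[:3,:3].T+T[:3,3]
    return np.c_[c["fx"]*q[:,0]/q[:,2]+c["cx"],c["fy"]*q[:,1]/q[:,2]+c["cy"]]
def w(p,L):
    x,y,t=p[:3];c,s=np.cos(t),np.sin(t);L=np.asarray(L,float)
    return np.c_[x+c*L[:,0]-s*L[:,1],y+s*L[:,0]+c*L[:,1],L[:,2]]
def px(cr,f,ox,oy):return (np.asarray(cr,float)+.5)/f-.5+[ox,oy]
h,g=.025,.014
E
cat > a.py <<'E'
from fit import *
top=[[h,g,.08],[-h,g,.08],[-h,-g,.08],[h,-g,.08]]
ut=px([(150,85),(100,285),(210,320),(275,120)],10,175,210)
us=px([(52,92),(135,162),(210,128),(125,60),(78,295),(158,372),(228,333)],6,205,240)
Ls=top+[[h,g,0],[-h,g,0],[-h,-g,0]]
def r(p,which="ts"):
    o=[]
    if 't' in which:o.append((proj("top",w(p,top))-ut).ravel())
    if 's' in which:o.append((proj("scene",w(p,Ls))-us).ravel())
    return np.concatenate(o)
for k in("ts","t","s"):
    f=least_squares(lambda p:r(p,k),[.4,.13,0]);print("pale",k,f.x.round(4),np.abs(f.fun).max().round(2))
# jig
P=[];U=[]
def add(L,u):P.append(L);U.append(u)
add([.025,.104-.0,.0],(0,0));P.clear();U.clear()
add([.073,.028,.092],(335,85));add([.023,.028,.092],(335,235))
add([0,.05,.044],(306,287.5));   # bar midline
add([0,-.12,.044],(650,268))
add([-.122,-.040,.04],(548,585));add([-.122,-.062,.04],(614,583))
B=[(43,100),(588,67),(617,355),(63,387)]
P=np.array(P);U=px(U,6,295,180);B=px(B,6,295,180)
def rj(p):
    x,y,t,bx,by=p
    e=proj("top",w(p,P))-U; e[2:4,0]=0
    b=proj("top",w(p,[[bx+.06,by+.1125,.012],[bx+.06,by-.1125,.012],[bx-.06,by-.1125,.012],[bx-.06,by+.1125,.012]]))-B
    return np.r_[e.ravel(),b.ravel()]
f=least_squares(rj,[.4,-.2,0,0,0]);print("jig",f.x.round(4));print(f.fun.reshape(-1,2).round(1).tolist())
E
python3 a.py
python3 - <<'E'
import pickle,cv2,numpy as np
s=pickle.load(open("d.pkl","rb"))["scene"]["color"][165:235,272:402]
cv2.imwrite("pics/c3.png",np.clip(cv2.resize(s,None,fx=6,fy=6,interpolation=cv2.INTER_CUBIC)*1.4,0,255).astype(np.uint8))
E
```

```text
pale ts [ 0.4581  0.1624 -0.2059] 1.4
pale t [ 0.457   0.1618 -0.2208] 0.72
pale s [ 0.4588  0.1624 -0.1956] 1.23
jig [ 0.4814 -0.2309  0.1113  0.0328  0.0238]
[[0.0, -0.0], [2.4, -3.6], [0.0, 1.7], [0.0, -0.5], [-0.5, 1.4], [-2.0, 1.0], [-0.8, 0.4], [-0.3, -1.0], [1.0, -0.6], [0.2, 1.2]]
```

View pics/c3.png

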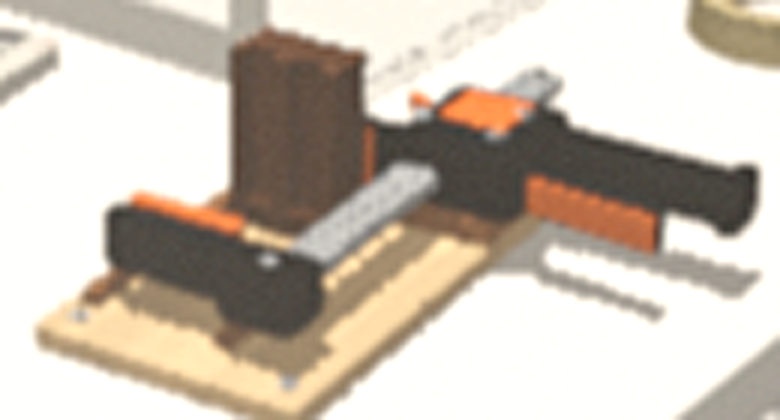

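```bash
cat > b.py <<'E'
from fit import *
# name,view,local point fn(p), crop px, weights ; p=[x,y,t,bx,by,open]
T=lambda c:px([c],6,295,180)[0]
S=lambda c:px([c],6,272,165)[0]
bd=lambda sx,sy:(lambda p:[p[3]+sx*.06,p[4]+sy*.1125,.012])
k=lambda *a:(lambda p:list(a))
nb=(0.7,0.7)   # normal of bar line in scene, approx
obs=[("B++","top",bd(1,1),T((43,100)),(1,1)),("B+-","top",bd(1,-1),T((588,67)),(1,1)),("B--","top",bd(-1,-1),T((617,355)),(1,1)),("B-+","top",bd(-1,1),T((63,387)),(1,1)),
("bar1","top",k(0,.05,.044),T((306,287)),(0,1)),("bar2","top",k(0,-.12,.044),T((650,268)),(0,1)),
("han1","top",k(-.122,-.040,.045),T((548,585)),(1,1)),("han2","top",k(-.122,-.062,.045),T((612,583)),(1,1)),
("trig","top",k(-.122,-.013,.045),T((473,545)),(1,1)),
("pad+","top",lambda p:[.073,p[5],.055],T((172,107)),(1,1)),("pad-","top",lambda p:[.023,p[5],.055],T((183,233)),(1,1)),
("bodyL","top",k(0,-.002,.058),T((437,290)),(1,0)),("bodyR","top",k(0,-.068,.058),T((590,285)),(1,0)),
("sB++","scene",bd(1,1),S((38,328)),(1,1)),
("sd+","scene",k(.073,.028,.092),S((235,47)),(1,1)),("sd-","scene",k(.023,.028,.092),S((363,68)),(1,1)),("sd0","scene",k(.023,.028,.012),S((361,222)),(1,0)),
("spad+","scene",lambda p:[.073,p[5],.055],S((137,192)),(1,1)),("spad-","scene",lambda p:[.023,p[5],.055],S((243,215)),(1,1)),
("strig","scene",k(-.122,-.007,.051),S((660,215)),(1,1)),("strigb","scene",k(-.122,-.007,.029),S((657,250)),(1,1)),
]
def r(p,v=None):
    return np.array([(proj(n,w(p,[f(p)]))[0]-u)*wt if v in(None,n) else (0,0) for _,n,f,u,wt in obs])
for v in(None,"top"):
    f=least_squares(lambda p:r(p,v).ravel(),[.48,-.23,.09,.03,.03,.09],loss="soft_l1")
    print(v,f.x.round(4)); R=r(f.x,v)
    print([(o[0],*e.round(1)) for o,e in zip(obs,R)])
p=f.x
E
python3 b.py
```

```text
None [ 0.4853 -0.2354  0.0899  0.0285  0.0293  0.0931]
[('B++', np.float64(-0.4), np.float64(-0.4)), ('B+-', np.float64(0.3), np.float64(0.1)), ('B--', np.float64(0.6), np.float64(0.5)), ('B-+', np.float64(-0.4), np.float64(0.3)), ('bar1', np.float64(-0.0), np.float64(-0.2)), ('bar2', np.float64(0.0), np.float64(-1.0)), ('han1', np.float64(0.9), np.float64(0.1)), ('han2', np.float64(-0.3), np.float64(-0.1)), ('trig', np.float64(1.7), np.float64(7.4)), ('pad+', np.float64(0.0), np.float64(-0.4)), ('pad-', np.float64(-0.2), np.float64(-0.7)), ('bodyL', np.float64(-0.9), np.float64(-0.0)), ('bodyR', np.float64(1.8), np.float64(-0.0)), ('sB++', np.float64(-0.5), np.float64(-0.6)), ('sd+', np.float64(-1.1), np.float64(-0.1)), ('sd-', np.float64(-4.7), np.float64(1.0)), ('sd0', np.float64(-5.1), np.float64(0.0)), ('spad+', np.float64(0.1), np.float64(-0.5)), ('spad-', np.float64(0.3), np.float64(1.0)), ('strig', np.float64(7.9), np.float64(1.8)), ('strigb', np.float64(7.5), np.float64(4.4))]
top [ 0.4848 -0.2335  0.0927  0.0292  0.0273  0.0909]
[('B++', np.float64(-0.4), np.float64(-0.5)),
[... 192 characters left out ...]
at64(0.0), np.float64(-1.0)), ('han1', np.float64(0.2), np.float64(0.2)), ('han2', np.float64(-1.0), np.float64(0.0)), ('trig', np.float64(1.0), np.float64(7.6)), ('pad+', np.float64(0.1), np.float64(-0.2)), ('pad-', np.float64(-0.1), np.float64(-0.4)), ('bodyL', np.float64(-1.8), np.float64(-0.0)), ('bodyR', np.float64(1.0), np.float64(-0.0)), ('sB++', np.float64(0.0), np.float64(0.0)), ('sd+', np.float64(0.0), np.float64(0.0)), ('sd-', np.float64(0.0), np.float64(0.0)), ('sd0', np.float64(0.0), np.float64(0.0)), ('spad+', np.float64(0.0), np.float64(0.0)), ('spad-', np.float64(0.0), np.float64(0.0)), ('strig', np.float64(0.0), np.float64(0.0)), ('strigb', np.float64(0.0), np.float64(0.0))]
```

```bash
sed -i 's/k(.023,.028,.092)/k(.023,0,.092)/;s/k(.023,.028,.012)/k(.023,0,.012)/;/^("trig"/d;/^("strig"/d' b.py; python3 b.py | sed 's/np.float64//g'
cat > go.py <<'E'
# usage: go(target xyz, tool yaw): prints slide mm in tool axes and delta_rot from the present pose, tool down
from bench import ctrl
import numpy as np
from scipy.spatial.transform import Rotation as R
def down(yaw):  # tool y (closing line) at angle yaw from world x
    y=np.array([np.cos(yaw),np.sin(yaw),0]);z=np.array([0,0,-1.]);return R.from_matrix(np.c_[np.cross(y,z),y,z])
def go(xyz,Rt,pos=None,R0=None):
    s=ctrl.get_state();pos=s["position"] if pos is None else np.array(pos);R0=R.from_rotvec(s["tool_rot"]) if R0 is None else R0
    print("slide",(R0.inv().apply(np.array(xyz)-pos)*1000).round(1).tolist(),"rot",(R0.inv()*Rt).as_rotvec().round(3).tolist())
E
python3 - <<'E'
from go import *
print(R.from_rotvec(ctrl.get_state()["tool_rot"]).as_matrix().round(3))
for y in(-.206,-.206+np.pi):go([.458,.1625,.26],down(y))
E
```

```text
None [ 0.4847 -0.2338  0.0937  0.029   0.0275  0.0914]
[('B++', (-0.4), (-0.3)), ('B+-', (0.2), (-0.1)), ('B--', (0.7), (0.3)), ('B-+', (-0.3), (0.5)), ('bar1', (-0.0), (0.1)), ('bar2', (0.0), (-1.0)), ('han1', (0.3), (0.2)), ('han2', (-0.8), (0.0)), ('pad+', (-0.1), (-0.1)), ('pad-', (-0.2), (-0.3)), ('bodyL', (-1.6), (-0.0)), ('bodyR', (1.1), (-0.0)), ('sB++', (-0.4), (-0.5)), ('sd+', (-1.4), (0.2)), ('sd-', (1.1), (-2.7)), ('sd0', (0.5), (0.0)), ('spad+', (0.3), (-0.4)), ('spad-', (0.5), (1.1))]
top [ 0.4844 -0.2344  0.0925  0.0297  0.0282  0.0918]
[('B++', (-0.4), (-0.5)), ('B+-', (0.2), (-0.2)), ('B--', (0.6), (0.2)), ('B-+', (-0.4), (0.3)), ('bar1', (-0.0), (0.2)), ('bar2', (0.0), (-0.8)), ('han1', (0.6), (0.4)), ('han2', (-0.6), (0.2)), ('pad+', (0.1), (-0.0)), ('pad-', (-0.1), (-0.2)), ('bodyL', (-1.4), (-0.0)), ('bodyR', (1.4), (-0.0)), ('sB++', (0.0), (0.0)), ('sd+', (0.0), (0.0)), ('sd-', (0.0), (0.0)), ('sd0', (0.0), (0.0)), ('spad+', (0.0), (0.0)), ('spad-', (0.0), (0.0))]
[[ 0.957  0.292 -0.001]
 [ 0.292 -0.957  0.002]
 [-0.    -0.002 -1.   ]]
slide [485.5, -671.5, -15.3] rot [-0.002, -0.001, -1.069]
slide [485.5, -671.5, -15.3] rot [-0.001, 0.002, 2.073]
```

Run:
```python
from go import *
go([.45,-.37,.26],down(-.8)); go([.57,-.12,.26],down(-.206))
```

```text
slide [322.6, -164.5, -16.2] rot [-0.002, -0.0, -0.475]
slide [510.3, -368.6, -15.8] rot [-0.002, -0.001, -1.069]
```

Request:
send_rows(
  motion=[
    {"claw": 1,"slide": [45,-23,-3],"delta_rot": [0,0,-0.07]},
    {"claw": 1,"slide": [90,-46,-6],"delta_rot": [0,0,-0.14]},
    {"claw": 1,"slide": [135,-69,-9],"delta_rot": [0,0,-0.21]},
    {"claw": 1,"slide": [180,-92,-12],"delta_rot": [0,0,-0.28]},
    {"claw": 1,"slide": [220,-120,-15],"delta_rot": [0,0,-0.35]},
  ],
)

```text
time: 0.6
position: [0.3655, -0.4423, 0.2591]
tool_rot: [-2.977, -1.001, -0.0]
ft_force: [1.0, -0.4, 0.4]
grip_width: 0.999
grip_force: 0.0
```

Run:
```python
from go import *
s=ctrl.get_state();print(s["time"],s["position"],s["joint_positions"].round(2))
go([.55,-.15,.26],down(-.5)); go([.458,.1625,.18],down(-.206))
```

```text
0.6 [ 0.36545432 -0.44227932  0.25910848] [ 1.06  0.16 -0.26  1.62  0.04  1.37 -0.12]
slide [323.7, -121.3, -0.8] rot [-0.0, -0.0, -0.422]
slide [439.2, -425.9, 79.3] rot [-0.0, -0.0, -0.716]
```

Request:
send_rows(
  motion=[
    {"claw": 1,"slide": [48,-16,0],"delta_rot": [0,0,-0.07]},
    {"claw": 1,"slide": [94,-34,0],"delta_rot": [0,0,-0.14]},
    {"claw": 1,"slide": [140,-52,0],"delta_rot": [0,0,-0.21]},
    {"claw": 1,"slide": [186,-70,0],"delta_rot": [0,0,-0.28]},
    {"claw": 1,"slide": [232,-88,0],"delta_rot": [0,0,-0.35]},
  ],
)

```text
time: 1.1
position: [0.4968, -0.2322, 0.2592]
tool_rot: [2.758, 1.504, -0.001]
ft_force: [0.8, -0.7, -0.1]
grip_width: 1.001
grip_force: 0.0
```

Run:
```python
from go import *
go([.55,-.1,.26],down(-.5)); go([.458,.1625,.18],down(-.206))
```

```text
slide [140.0, -26.9, -0.8] rot [-0.0, 0.0, -0.072]
slide [310.8, -246.4, 79.1] rot [-0.0, 0.0, -0.366]
```

Request:
send_rows(
  motion=[
    {"claw": 1,"slide": [46,-16,0],"delta_rot": [0,0,-0.05]},
    {"claw": 1,"slide": [92,-36,0],"delta_rot": [0,0,-0.12]},
    {"claw": 1,"slide": [136,-60,0],"delta_rot": [0,0,-0.2]},
    {"claw": 1,"slide": [178,-88,0],"delta_rot": [0,0,-0.28]},
    {"claw": 1,"slide": [215,-122,10],"delta_rot": [0,0,-0.36]},
  ],
)

```text
time: 1.6
position: [0.5119, 0.0133, 0.2505]
tool_rot: [2.442, 1.974, 0.003]
ft_force: [0.8, 0.5, -0.4]
grip_width: 0.998
grip_force: 0.0
```

Run:
```python
from go import *
go([.458,.1625,.14],down(-.206))
```

```text
slide [134.5, -84.2, 110.4] rot [0.002, -0.001, -0.005]
```

Request:
send_rows(
  motion=[
    {"claw": 1,"slide": [40,-25,20],"delta_rot": [0,0,0]},
    {"claw": 1,"slide": [80,-50,50],"delta_rot": [0,0,0]},
    {"claw": 1,"slide": [115,-72,85],"delta_rot": [0,0,0]},
    {"claw": 1,"slide": [133,-83,108],"delta_rot": [0,0,0]},
    {"claw": 1,"slide": [134,-84,110],"delta_rot": [0,0,0]},
  ],
)

```text
time: 2.1
position: [0.4529, 0.1632, 0.1363]
tool_rot: [-2.436, -1.977, 0.009]
ft_force: [-1.7, -0.3, 0.0]
grip_width: 0.997
grip_force: 0.0
```

Run:
```python
from go import *
import cv2
go([.458,.1625,.068],down(-.206))
i=ctrl.get_image("scene")["color"][190:320,170:300]
cv2.imwrite("pics/g1.png",cv2.resize(i,None,fx=4.5,fy=4.5,interpolation=cv2.INTER_CUBIC))
```

```text
slide [0.5, 5.6, 68.2] rot [-0.007, 0.001, -0.001]
```

View pics/g1.png

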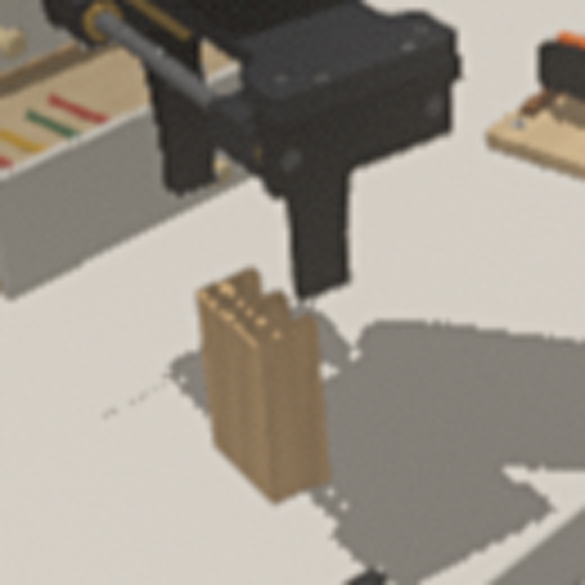

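The gripper is straddling the pale half and aligned with it, with the near finger at (320,290) and the block at (265,380). I'll descend.

Request:
send_rows(
  motion=[
    {"claw": 1,"slide": [0,3,20],"delta_rot": [0,0,0]},
    {"claw": 1,"slide": [0,3,45],"delta_rot": [0,0,0]},
    {"claw": 1,"slide": [0,3,64],"delta_rot": [0,0,0]},
    {"claw": 1,"slide": [0,3,70],"delta_rot": [0,0,0]},
    {"claw": 1,"slide": [0,3,70],"delta_rot": [0,0,0]},
  ],
)

```text
time: 2.65
position: [0.461, 0.158, 0.0697]
tool_rot: [-2.448, -1.968, 0.001]
ft_force: [1.4, -0.3, -0.1]
grip_width: 0.997
grip_force: 0.0
```

Request:
send_rows(
  grip_force=20,
  motion=[
    {"claw": -0.2,"slide": [0,0,0],"delta_rot": [0,0,0]},
    {"claw": -0.2,"slide": [0,0,0],"delta_rot": [0,0,0]},
    {"claw": -0.2,"slide": [0,0,0],"delta_rot": [0,0,0]},
    {"claw": -0.2,"slide": [0,0,0],"delta_rot": [0,0,0]},
    {"claw": -0.2,"slide": [0,0,0],"delta_rot": [0,0,0]},
  ],
)

```text
time: 3.15
position: [0.4607, 0.159, 0.0701]
tool_rot: [2.447, 1.97, 0.0]
ft_force: [-0.1, 0.6, -0.2]
grip_width: 0.63
grip_force: 0.4
```

Request:
send_rows(
  grip_force=20,
  motion=[
    {"claw": -0.4,"slide": [0,0,0],"delta_rot": [0,0,0]},
    {"claw": -0.4,"slide": [0,0,0],"delta_rot": [0,0,0]},
    {"claw": -0.4,"slide": [0,0,0],"delta_rot": [0,0,0]},
    {"claw": -0.4,"slide": [0,0,0],"delta_rot": [0,0,0]},
  ],
)

```text
time: 3.55
position: [0.4604, 0.1591, 0.0699]
tool_rot: [-2.447, -1.97, 0.001]
ft_force: [-2.8, 0.1, 4.2]
grip_width: 0.574
grip_force: 20.0
```

Request:
send_rows(
  motion=[
    {"claw": -0.4,"slide": [0,0,-20],"delta_rot": [0,0,0]},
    {"claw": -0.4,"slide": [0,0,-50],"delta_rot": [0,0,0]},
    {"claw": -0.4,"slide": [0,0,-80],"delta_rot": [0,0,0]},
    {"claw": -0.4,"slide": [0,0,-100],"delta_rot": [0,0,0]},
    {"claw": -0.4,"slide": [0,0,-100],"delta_rot": [0,0,0]},
  ],
)

```text
time: 4.05
position: [0.4628, 0.1594, 0.1723]
tool_rot: [2.445, 1.968, 0.008]
ft_force: [0.8, -0.6, -0.7]
grip_width: 0.572
grip_force: 20.0
```

Run:
```python
from go import *
s=ctrl.get_state();Rc=R.from_rotvec(s["tool_rot"]);m=Rc.as_matrix();print(s["time"],np.arctan2(m[1,1],m[0,1]),s["position"],s["grip_width"],s["grip_force"])
d=np.array([.4581,.1624])-[.4607,.159];print("pale in tool (closing, other)",d@m[:2,1],d@m[:2,0])
c,sn=np.cos(.093),np.sin(.093)
J=lambda x,y,z:np.array([.4845+c*x-sn*y,-.234+sn*x+c*y,z])
go(J(.048,.050,.17),down(.093));print(J(.048,.05,.08))
```

```text
4.05 -0.21540285195065886 [0.46277395 0.15943495 0.17226913] 0.5720183074940025 19.99977334518917
pale in tool (closing, other) -0.003266579384188357 0.0027657272019670546
slide [-317.5, 135.9, 2.6] rot [0.006, -0.001, -0.308]
[ 0.52764927 -0.1797585   0.08      ]
```

Request:
send_rows(
  motion=[
    {"claw": -0.4,"slide": [-30,13,0],"delta_rot": [0,0,-0.03]},
    {"claw": -0.4,"slide": [-70,30,0],"delta_rot": [0,0,-0.06]},
    {"claw": -0.4,"slide": [-110,47,0],"delta_rot": [0,0,-0.1]},
    {"claw": -0.4,"slide": [-150,64,0],"delta_rot": [0,0,-0.14]},
    {"claw": -0.4,"slide": [-190,81,0],"delta_rot": [0,0,-0.18]},
  ],
)

```text
time: 4.55
position: [0.4986, -0.0459, 0.1682]
tool_rot: [-2.258, -2.184, 0.002]
ft_force: [0.4, -0.8, -0.7]
grip_width: 0.573
grip_force: 20.0
```

Request:
send_rows(
  motion=[
    {"claw": -0.4,"slide": [-40,10,0],"delta_rot": [0,0,-0.04]},
    {"claw": -0.4,"slide": [-75,18,0],"delta_rot": [0,0,-0.08]},
    {"claw": -0.4,"slide": [-105,25,0],"delta_rot": [0,0,-0.12]},
    {"claw": -0.4,"slide": [-125,29,0],"delta_rot": [0,0,-0.13]},
    {"claw": -0.4,"slide": [-125,29,0],"delta_rot": [0,0,-0.13]},
  ],
)

```text
time: 5.05
position: [0.5228, -0.1739, 0.1675]
tool_rot: [-2.119, -2.317, 0.003]
ft_force: [-0.0, 0.0, -1.7]
grip_width: 0.572
grip_force: 20.0
```

```bash
cat >> go.py <<'E'
c,sn=np.cos(.093),np.sin(.093)
J=lambda x,y,z:np.array([.4845+c*x-sn*y,-.234+sn*x+c*y,z])
def inJ():
    s=ctrl.get_state();p=s["position"];q=p-J(0,0,0);m=R.from_rotvec(s["tool_rot"]).as_matrix();print(s["time"],"jig",np.round([c*q[0]+sn*q[1],-sn*q[0]+c*q[1],p[2]],4),"yaw",np.arctan2(m[1,1],m[0,1])-.093,"gw",s["grip_width"],s["grip_force"],s["ft_force"].round(1))
E
python3 - <<'E'
from go import *
inJ();go(J(.048,.050,.17),down(.093))
E
```

```text
5.05 jig [0.0437 0.0563 0.1675] yaw -0.003659871302181955 gw 0.5718413443888817 19.999188124202192 [-0.   0.  -1.7]
slide [-6.2, 4.3, -2.5] rot [-0.003, 0.0, -0.004]
```

Correct and lower to just over the rails (foot about 30 mm), then check with a picture.

Request:
send_rows(
  motion=[
    {"claw": -0.4,"slide": [-4,4,10],"delta_rot": [0,0,-0.004]},
    {"claw": -0.4,"slide": [-4,4,35],"delta_rot": [0,0,-0.004]},
    {"claw": -0.4,"slide": [-4,4,55],"delta_rot": [0,0,-0.004]},
    {"claw": -0.4,"slide": [-4,4,60],"delta_rot": [0,0,-0.004]},
    {"claw": -0.4,"slide": [-4,4,60],"delta_rot": [0,0,-0.004]},
  ],
)

```text
time: 5.55
position: [0.5276, -0.1719, 0.1084]
tool_rot: [-2.105, -2.329, 0.001]
ft_force: [0.3, -0.4, -0.5]
grip_width: 0.571
grip_force: 20.0
```

Run:
```python
from go import *
import cv2
inJ();go(J(.048,.050,.083),down(.093))
a=ctrl.get_image("scene")["color"][130:235,272:372];b=ctrl.get_image("top")["color"][180:285,290:390]
cv2.imwrite("pics/g2.png",np.clip(cv2.resize(np.hstack([a,b]),None,fx=4,fy=4,interpolation=cv2.INTER_CUBIC)*1.4,0,255).astype(np.uint8))
```

```text
5.55 jig [0.0486 0.0579 0.1084] yaw 0.00801822670595545 gw 0.5710300041588187 19.999839242664166 [ 0.3 -0.4 -0.5]
slide [-7.9, -0.6, 25.4] rot [-0.002, -0.002, 0.008]
```

View pics/g2.png

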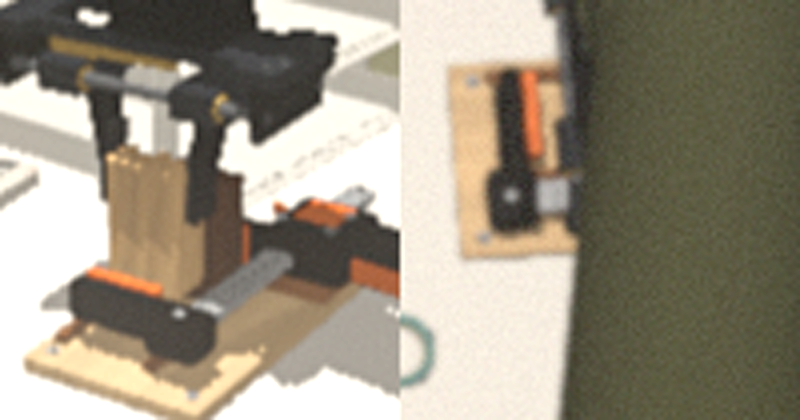

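The scene view shows the pale half held upright between the dark half and the jaw, with its foot above the channel. I'll shift it 6 mm towards the dark half and lower it.

Request:
send_rows(
  motion=[
    {"claw": -0.4,"slide": [-6,-0.5,4],"delta_rot": [0,0,0.006]},
    {"claw": -0.4,"slide": [-6,-0.5,10],"delta_rot": [0,0,0.006]},
    {"claw": -0.4,"slide": [-6,-0.5,16],"delta_rot": [0,0,0.006]},
    {"claw": -0.4,"slide": [-6,-0.5,20],"delta_rot": [0,0,0.006]},
    {"claw": -0.4,"slide": [-6,-0.5,20],"delta_rot": [0,0,0.006]},
  ],
)

```text
time: 6.15
position: [0.5277, -0.1792, 0.089]
tool_rot: [-2.115, -2.321, 0.001]
ft_force: [0.1, -0.8, -1.9]
grip_width: 0.572
grip_force: 20.0
```

Run:
```python
from go import *
inJ();go(J(.048,.050,.083),down(.093))
```

```text
6.15 jig [0.0481 0.0505 0.089 ] yaw 8.92815411095843e-05 gw 0.5721502180430957 19.999854808556847 [ 0.1 -0.8 -1.9]
slide [-0.5, -0.1, 6.0] rot [-0.001, -0.001, 0.0]
```

Foot at about 19 mm; no contact yet.

Request:
send_rows(
  motion=[
    {"claw": -0.4,"slide": [0,0,2],"delta_rot": [0,0,0]},
    {"claw": -0.4,"slide": [0,0,4],"delta_rot": [0,0,0]},
    {"claw": -0.4,"slide": [0,0,6],"delta_rot": [0,0,0]},
    {"claw": -0.4,"slide": [0,0,7.5],"delta_rot": [0,0,0]},
    {"claw": -0.4,"slide": [0,0,7.5],"delta_rot": [0,0,0]},
  ],
)

```text
time: 6.65
position: [0.5282, -0.1794, 0.0821]
tool_rot: [-2.116, -2.322, 0.0]
ft_force: [-0.4, -0.1, -1.3]
grip_width: 0.573
grip_force: 20.0
```

Run:
```python
from go import *
inJ()
```

```text
6.65 jig [0.0486 0.0503 0.0821] yaw 3.713594495793893e-05 gw 0.5727415349815465 19.999854836496525 [-0.4 -0.1 -1.3]
```

Request:
send_rows(
  motion=[
    {"claw": -0.4,"slide": [0,0,1],"delta_rot": [0,0,0]},
    {"claw": -0.4,"slide": [0,0,1.5],"delta_rot": [0,0,0]},
    {"claw": -0.4,"slide": [0,0,1.5],"delta_rot": [0,0,0]},
  ],
)

```text
time: 6.95
position: [0.5284, -0.1795, 0.0819]
tool_rot: [2.116, 2.322, -0.001]
ft_force: [-3.5, 0.9, 5.6]
grip_width: 0.574
grip_force: 20.0
```

Request:
send_rows(
  motion=[
    {"claw": 0.6,"slide": [0,0,0],"delta_rot": [0,0,0]},
    {"claw": 0.6,"slide": [0,0,0],"delta_rot": [0,0,0]},
    {"claw": 0.6,"slide": [0,0,0],"delta_rot": [0,0,0]},
    {"claw": 0.6,"slide": [0,0,0],"delta_rot": [0,0,0]},
  ],
)

```text
time: 7.35
position: [0.5284, -0.1795, 0.0807]
tool_rot: [2.116, 2.322, -0.0]
ft_force: [0.1, -0.1, 0.8]
grip_width: 0.777
grip_force: 0.0
```

Request:
send_rows(
  motion=[
    {"claw": 0.6,"slide": [0,0,-15],"delta_rot": [0,0,0]},
    {"claw": 0.6,"slide": [0,0,-40],"delta_rot": [0,0,0]},
    {"claw": 0.6,"slide": [0,0,-80],"delta_rot": [0,0,0]},
    {"claw": 0.6,"slide": [0,0,-110],"delta_rot": [0,0,0]},
    {"claw": 0.6,"slide": [0,0,-110],"delta_rot": [0,0,0]},
  ],
)

```text
time: 7.85
position: [0.5315, -0.18, 0.197]
tool_rot: [2.109, 2.316, 0.005]
ft_force: [1.2, -0.6, -0.2]
grip_width: 0.798
grip_force: 0.0
```

Run:
```python
from go import *
import cv2
inJ();go(J(-.092,-.032,.15),down(.093-np.pi/2))
a=ctrl.get_image("scene")["color"][150:235,272:402]
cv2.imwrite("pics/g3.png",np.clip(cv2.resize(a,None,fx=6,fy=6,interpolation=cv2.INTER_CUBIC)*1.4,0,255).astype(np.uint8))
```

```text
7.85 jig [0.0518 0.0494 0.197 ] yaw 0.00027411902272939104 gw 0.797507545725933 0.0 [ 1.2 -0.6 -0.2]
slide [-81.1, -144.3, 46.1] rot [0.011, -0.003, 1.571]
```

View pics/g3.png

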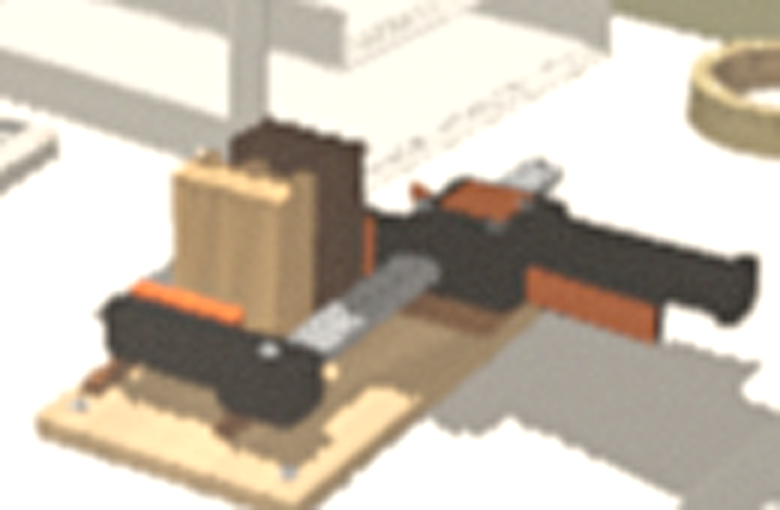

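The pale half stands upright in the channel, released, between the jaw (175,305) and the dark half. Next I'll turn and go over the handle and trigger.

Request:
send_rows(
  motion=[
    {"claw": 1,"slide": [-8,-15,0],"delta_rot": [0,0,0.145]},
    {"claw": 1,"slide": [-16,-30,0],"delta_rot": [0,0,0.29]},
    {"claw": 1,"slide": [-24,-45,0],"delta_rot": [0,0,0.435]},
    {"claw": 1,"slide": [-32,-60,0],"delta_rot": [0,0,0.58]},
    {"claw": 1,"slide": [-40,-75,0],"delta_rot": [0,0,0.725]},
  ],
)

```text
time: 8.4
position: [0.4562, -0.2262, 0.1901]
tool_rot: [-2.805, -1.412, 0.001]
ft_force: [0.4, -0.2, -0.2]
grip_width: 0.994
grip_force: 0.0
```

Run:
```python
from go import *
inJ();go(J(-.082,-.036,.12),down(.093-np.pi/2))
```

```text
8.4 jig [-0.0275  0.0104  0.1901] yaw -0.730743114137617 gw 0.993987661097324 0.0 [ 0.4 -0.2 -0.2]
slide [-70.9, -9.6, 70.2] rot [-0.001, 0.001, 0.84]
```

Request:
send_rows(
  motion=[
    {"claw": 1,"slide": [-18,-2,0],"delta_rot": [0,0,0.145]},
    {"claw": 1,"slide": [-36,-5,0],"delta_rot": [0,0,0.29]},
    {"claw": 1,"slide": [-54,-7,20],"delta_rot": [0,0,0.435]},
    {"claw": 1,"slide": [-71,-10,45],"delta_rot": [0,0,0.58]},
    {"claw": 1,"slide": [-71,-10,70],"delta_rot": [0,0,0.725]},
  ],
)

```text
time: 8.9
position: [0.4049, -0.2796, 0.1196]
tool_rot: [3.125, 0.32, -0.003]
ft_force: [-0.3, -0.4, 0.4]
grip_width: 1.005
grip_force: 0.0
```

Request:
send_rows(
  motion=[
    {"claw": 1,"slide": [0,0,0],"delta_rot": [0,0,0.115]},
    {"claw": 1,"slide": [0,0,0],"delta_rot": [0,0,0.115]},
    {"claw": 1,"slide": [0,0,0],"delta_rot": [0,0,0.115]},
  ],
)

```text
time: 9.2
position: [0.4074, -0.2775, 0.1208]
tool_rot: [-3.137, -0.16, 0.0]
ft_force: [-0.6, 0.5, 0.4]
grip_width: 1.002
grip_force: 0.0
```

Run:
```python
from go import *
inJ();go(J(-.082,-.036,.043),down(.093-np.pi/2))
```

```text
9.2 jig [-0.0808 -0.0361  0.1208] yaw -1.5618726593121672 gw 1.0016316351335366 0.0 [-0.6  0.5  0.4]
slide [-1.2, -0.1, 77.8] rot [-0.0, 0.0, 0.009]
```

Request:
send_rows(
  motion=[
    {"claw": 1,"slide": [-1,0,25],"delta_rot": [0,0,0]},
    {"claw": 1,"slide": [-1,0,50],"delta_rot": [0,0,0]},
    {"claw": 1,"slide": [-1,0,70],"delta_rot": [0,0,0]},
    {"claw": 1,"slide": [-1,0,78],"delta_rot": [0,0,0]},
    {"claw": 1,"slide": [-1,0,78],"delta_rot": [0,0,0]},
  ],
)

```text
time: 9.7
position: [0.406, -0.2773, 0.0423]
tool_rot: [-3.137, -0.157, 0.002]
ft_force: [0.1, 0.2, 0.3]
grip_width: 0.997
grip_force: 0.0
```

Request:
send_rows(
  grip_force=12,
  motion=[
    {"claw": 1,"slide": [0,4,0],"delta_rot": [0,0,0]},
    {"claw": 1,"slide": [0,7,0],"delta_rot": [0,0,0]},
    {"claw": 1,"slide": [0,7,0],"delta_rot": [0,0,0]},
  ],
)

```text
time: 10.0
position: [0.4077, -0.2859, 0.0439]
tool_rot: [3.136, 0.154, 0.003]
ft_force: [0.3, 0.1, -0.3]
grip_width: 0.994
grip_force: 0.0
```

Run:
```python
from go import *
import cv2
inJ();go(J(-.082,-.0435,.043),down(.093-np.pi/2))
a=ctrl.get_image("scene")["color"][130:235,272:402]
cv2.imwrite("pics/g4.png",np.clip(cv2.resize(a,None,fx=5,fy=5,interpolation=cv2.INTER_CUBIC)*1.4,0,255).astype(np.uint8))
```

```text
10.0 jig [-0.0812 -0.0446  0.0439] yaw -1.5656214688964007 gw 0.9941032565156818 0.0 [ 0.3  0.1 -0.3]
slide [-0.8, -1.1, 0.9] rot [0.002, -0.002, 0.005]
```

View pics/g4.png

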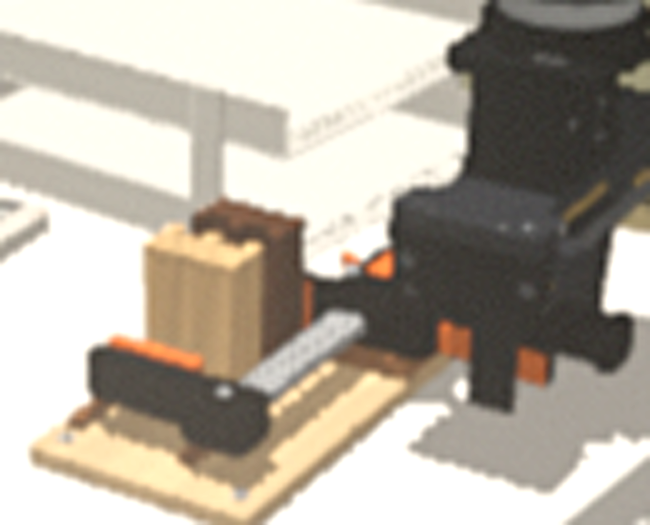

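The finger stands in front of the orange trigger (490,370), which it straddles with the handle. First squeeze.

Request:
send_rows(
  grip_force=12,
  motion=[
    {"claw": -0.3,"slide": [0,0,0],"delta_rot": [0,0,0]},
    {"claw": -0.3,"slide": [0,0,0],"delta_rot": [0,0,0]},
    {"claw": -0.3,"slide": [0,0,0],"delta_rot": [0,0,0]},
    {"claw": -0.3,"slide": [0,0,0],"delta_rot": [0,0,0]},
    {"claw": -0.3,"slide": [0,0,0],"delta_rot": [0,0,0]},
  ],
)

```text
time: 10.55
position: [0.4064, -0.2824, 0.0425]
tool_rot: [-3.134, -0.156, 0.004]
ft_force: [-1.5, 6.6, 4.3]
grip_width: 0.633
grip_force: 3.3
```

Request:
send_rows(
  motion=[
    {"claw": -0.3,"slide": [0,0,0],"delta_rot": [0,0,0]},
    {"claw": -0.3,"slide": [0,0,0],"delta_rot": [0,0,0]},
    {"claw": -0.3,"slide": [0,0,0],"delta_rot": [0,0,0]},
    {"claw": -0.3,"slide": [0,0,0],"delta_rot": [0,0,0]},
    {"claw": -0.3,"slide": [0,0,0],"delta_rot": [0,0,0]},
  ],
)

```text
time: 11.05
position: [0.4066, -0.287, 0.0424]
tool_rot: [3.135, 0.154, 0.001]
ft_force: [1.4, -7.6, -8.2]
grip_width: 0.469
grip_force: 12.0
```

Request:
send_rows(
  grip_force=20,
  motion=[
    {"claw": -0.3,"slide": [0,0,0],"delta_rot": [0,0,0]},
    {"claw": -0.3,"slide": [0,0,0],"delta_rot": [0,0,0]},
    {"claw": -0.3,"slide": [0,0,0],"delta_rot": [0,0,0]},
  ],
)

```text
time: 11.35
position: [0.4068, -0.2888, 0.0424]
tool_rot: [3.132, 0.152, 0.003]
ft_force: [2.0, -11.1, -11.9]
grip_width: 0.422
grip_force: 20.2
```

Request:
send_rows(
  motion=[
    {"claw": 0.9,"slide": [0,3,0],"delta_rot": [0,0,0]},
    {"claw": 0.9,"slide": [0,3,0],"delta_rot": [0,0,0]},
    {"claw": 0.9,"slide": [0,3,0],"delta_rot": [0,0,0]},
    {"claw": 0.9,"slide": [0,3,0],"delta_rot": [0,0,0]},
    {"claw": 0.9,"slide": [0,3,0],"delta_rot": [0,0,0]},
  ],
)

```text
time: 11.85
position: [0.4078, -0.2874, 0.0429]
tool_rot: [3.138, 0.156, 0.001]
ft_force: [0.2, 2.9, -1.6]
grip_width: 0.792
grip_force: 1.1
```

```bash
cat > jaw.py <<'E'
from go import *
import cv2,sys
from fit import proj
im=ctrl.get_image("scene")["color"]
cv2.imwrite("pics/j%s.png"%sys.argv[1],np.clip(cv2.resize(im[165:235,272:352],None,fx=5,fy=5,interpolation=cv2.INTER_CUBIC)*1.4,0,255).astype(np.uint8))
# track jaw along the bar: match jaw patch from start picture (predicted shift per drawn-in mm)
import pickle
a=pickle.load(open("d.pkl","rb"))["scene"]["color"][195:222,284:332]  # jaw
r=cv2.matchTemplate(im[180:235,275:370],a,cv2.TM_CCOEFF_NORMED);_,v,_,l=cv2.minMaxLoc(r)
s=np.array(l)+[275-284,180-195]
p0=proj("scene",[J(.03,.0915,.05)])[0]
D=np.arange(0,.045,.0005);e=[np.linalg.norm(proj("scene",[J(.03,.0915-k,.05)])[0]-p0-s) for k in D]
print("match",round(v,2),"shift px",s,"drawn since start mm",D[np.argmin(e)]*1000,"err",min(e).round(2));inJ()
E
python3 jaw.py 1
```

```text
match 0.91 shift px [ 3 -2] drawn since start mm 12.5 err 0.13
11.9 jig [-0.0811 -0.0463  0.0431] yaw -1.5645691612529988 gw 0.8341873197033685 0.8598789820007369 [ 0.3  1.8 -1.2]
```

Request:
send_rows(
  motion=[
    {"claw": 0.9,"slide": [0,0,0],"delta_rot": [0,0,0]},
    {"claw": 0.9,"slide": [0,0,0],"delta_rot": [0,0,0]},
    {"claw": -0.3,"slide": [0,0,0],"delta_rot": [0,0,0]},
    {"claw": -0.3,"slide": [0,0,0],"delta_rot": [0,0,0]},
    {"claw": -0.3,"slide": [0,0,0],"delta_rot": [0,0,0]},
  ],
)

```text
time: 12.4
position: [0.4071, -0.2865, 0.0428]
tool_rot: [-3.136, -0.155, 0.002]
ft_force: [-1.3, 5.8, 4.4]
grip_width: 0.76
grip_force: 2.9
```

Request:
send_rows(
  motion=[
    {"claw": -0.3,"slide": [0,0,0],"delta_rot": [0,0,0]},
    {"claw": -0.3,"slide": [0,0,0],"delta_rot": [0,0,0]},
    {"claw": -0.3,"slide": [0,0,0],"delta_rot": [0,0,0]},
    {"claw": -0.3,"slide": [0,0,0],"delta_rot": [0,0,0]},
    {"claw": -0.3,"slide": [0,0,0],"delta_rot": [0,0,0]},
  ],
)

```text
time: 12.9
position: [0.4068, -0.2889, 0.0423]
tool_rot: [3.136, 0.154, -0.001]
ft_force: [-0.6, -4.6, -6.1]
grip_width: 0.421
grip_force: 20.1
```

```bash
python3 jaw.py 2
```

```text
match 0.9 shift px [ 5 -4] drawn since start mm 22.5 err 0.33
12.95 jig [-0.0825 -0.0475  0.0423] yaw -1.5656170019199813 gw 0.4202847695017931 20.12329770543147 [ 0.3 -4.9 -7.1]
```

Request:
send_rows(
  motion=[
    {"claw": 0.9,"slide": [0,0.5,0],"delta_rot": [0,0,0]},
    {"claw": 0.9,"slide": [0,0.5,0],"delta_rot": [0,0,0]},
    {"claw": 0.9,"slide": [0,0.5,0],"delta_rot": [0,0,0]},
    {"claw": 0.9,"slide": [0,0.5,0],"delta_rot": [0,0,0]},
    {"claw": 0.9,"slide": [0,0.5,0],"delta_rot": [0,0,0]},
  ],
)

```text
time: 13.45
position: [0.408, -0.288, 0.043]
tool_rot: [3.137, 0.156, 0.002]
ft_force: [-0.3, 2.4, -2.4]
grip_width: 0.791
grip_force: 1.2
```

Request:
send_rows(
  motion=[
    {"claw": 0.9,"slide": [0,0,0],"delta_rot": [0,0,0]},
    {"claw": 0.9,"slide": [0,0,0],"delta_rot": [0,0,0]},
    {"claw": -0.3,"slide": [0,0,0],"delta_rot": [0,0,0]},
    {"claw": -0.3,"slide": [0,0,0],"delta_rot": [0,0,0]},
    {"claw": -0.3,"slide": [0,0,0],"delta_rot": [0,0,0]},
  ],
)

```text
time: 13.95
position: [0.4074, -0.2869, 0.043]
tool_rot: [-3.136, -0.155, 0.001]
ft_force: [-1.7, 6.4, 4.4]
grip_width: 0.762
grip_force: 3.0
```

Request:
send_rows(
  motion=[
    {"claw": -0.3,"slide": [0,0,0],"delta_rot": [0,0,0]},
    {"claw": -0.3,"slide": [0,0,0],"delta_rot": [0,0,0]},
    {"claw": -0.3,"slide": [0,0,0],"delta_rot": [0,0,0]},
    {"claw": -0.3,"slide": [0,0,0],"delta_rot": [0,0,0]},
    {"claw": -0.3,"slide": [0,0,0],"delta_rot": [0,0,0]},
  ],
)

```text
time: 14.45
position: [0.407, -0.2889, 0.0425]
tool_rot: [3.137, 0.155, -0.001]
ft_force: [-0.7, -2.2, -2.9]
grip_width: 0.422
grip_force: 20.1
```

```bash
python3 jaw.py 3
```

```text
match 0.91 shift px [ 7 -5] drawn since start mm 30.5 err 0.02
14.5 jig [-0.0823 -0.0475  0.0425] yaw -1.5653839432723782 gw 0.4228581509044989 20.0917105723056 [-1.3 -2.  -3.8]
```

View pics/j3.png

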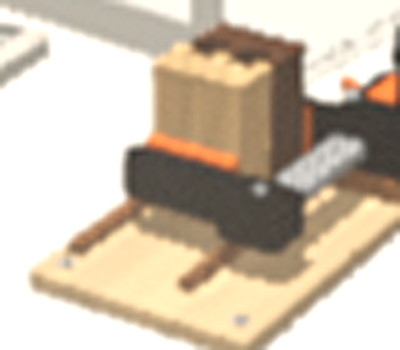

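The jaw has come up to the pale half (orange pad at 195,150), and the block is still upright. Fourth stroke.

Request:
send_rows(
  motion=[
    {"claw": 0.9,"slide": [0,0,0],"delta_rot": [0,0,0]},
    {"claw": 0.9,"slide": [0,0,0],"delta_rot": [0,0,0]},
    {"claw": 0.9,"slide": [0,0,0],"delta_rot": [0,0,0]},
    {"claw": 0.9,"slide": [0,0,0],"delta_rot": [0,0,0]},
    {"claw": 0.9,"slide": [0,0,0],"delta_rot": [0,0,0]},
  ],
)

```text
time: 15.0
position: [0.4078, -0.2882, 0.0428]
tool_rot: [3.137, 0.155, 0.001]
ft_force: [-0.2, 2.2, -1.7]
grip_width: 0.789
grip_force: 1.1
```

Request:
send_rows(
  grip_force=20,
  motion=[
    {"claw": 0.9,"slide": [0,0,0],"delta_rot": [0,0,0]},
    {"claw": 0.9,"slide": [0,0,0],"delta_rot": [0,0,0]},
    {"claw": -0.3,"slide": [0,0,0],"delta_rot": [0,0,0]},
    {"claw": -0.3,"slide": [0,0,0],"delta_rot": [0,0,0]},
    {"claw": -0.3,"slide": [0,0,0],"delta_rot": [0,0,0]},
  ],
)

```text
time: 15.5
position: [0.4073, -0.2868, 0.0429]
tool_rot: [-3.135, -0.155, 0.001]
ft_force: [-1.4, 6.6, 5.4]
grip_width: 0.757
grip_force: 3.2
```

Request:
send_rows(
  motion=[
    {"claw": -0.3,"slide": [0,0,0],"delta_rot": [0,0,0]},
    {"claw": -0.3,"slide": [0,0,0],"delta_rot": [0,0,0]},
    {"claw": -0.3,"slide": [0,0,0],"delta_rot": [0,0,0]},
    {"claw": -0.3,"slide": [0,0,0],"delta_rot": [0,0,0]},
    {"claw": -0.3,"slide": [0,0,0],"delta_rot": [0,0,0]},
  ],
)

```text
time: 16.0
position: [0.4068, -0.2882, 0.0425]
tool_rot: [-3.138, -0.156, 0.002]
ft_force: [-0.9, 0.5, -0.8]
grip_width: 0.439
grip_force: 20.0
```

Request:
send_rows(
  motion=[
    {"claw": -0.3,"slide": [0,0,0],"delta_rot": [0,0,0]},
    {"claw": -0.3,"slide": [0,0,0],"delta_rot": [0,0,0]},
    {"claw": -0.3,"slide": [0,0,0],"delta_rot": [0,0,0]},
  ],
)

```text
time: 16.3
position: [0.4068, -0.2882, 0.0425]
tool_rot: [-3.137, -0.155, 0.002]
ft_force: [-2.1, -0.3, -2.4]
grip_width: 0.44
grip_force: 20.0
```

```bash
python3 jaw.py 4
```

```text
match 0.89 shift px [ 9 -6] drawn since start mm 38.5 err 0.37
16.35 jig [-0.0824 -0.0467  0.0425] yaw -1.564994893700902 gw 0.4342595674329455 19.98955441173166 [-1.9 -0.3 -3.1]
```

It stopped at about 38 mm, near home but not quite, so I'll pump once more to be sure.

Request:
send_rows(
  motion=[
    {"claw": 0.9,"slide": [0,0,0],"delta_rot": [0,0,0]},
    {"claw": 0.9,"slide": [0,0,0],"delta_rot": [0,0,0]},
    {"claw": 0.9,"slide": [0,0,0],"delta_rot": [0,0,0]},
    {"claw": 0.9,"slide": [0,0,0],"delta_rot": [0,0,0]},
    {"claw": 0.9,"slide": [0,0,0],"delta_rot": [0,0,0]},
  ],
)

```text
time: 16.85
position: [0.4081, -0.2883, 0.043]
tool_rot: [3.137, 0.155, 0.002]
ft_force: [0.6, 2.2, -0.5]
grip_width: 0.808
grip_force: 1.1
```

Request:
send_rows(
  grip_force=20,
  motion=[
    {"claw": 0.9,"slide": [0,0,0],"delta_rot": [0,0,0]},
    {"claw": 0.9,"slide": [0,0,0],"delta_rot": [0,0,0]},
    {"claw": -0.3,"slide": [0,0,0],"delta_rot": [0,0,0]},
    {"claw": -0.3,"slide": [0,0,0],"delta_rot": [0,0,0]},
    {"claw": -0.3,"slide": [0,0,0],"delta_rot": [0,0,0]},
  ],
)

```text
time: 17.35
position: [0.4074, -0.2867, 0.0429]
tool_rot: [-3.135, -0.155, 0.001]
ft_force: [-1.9, 8.3, 5.4]
grip_width: 0.761
grip_force: 3.6
```

Request:
send_rows(
  motion=[
    {"claw": -0.3,"slide": [0,0,0],"delta_rot": [0,0,0]},
    {"claw": -0.3,"slide": [0,0,0],"delta_rot": [0,0,0]},
    {"claw": -0.3,"slide": [0,0,0],"delta_rot": [0,0,0]},
    {"claw": -0.3,"slide": [0,0,0],"delta_rot": [0,0,0]},
    {"claw": -0.3,"slide": [0,0,0],"delta_rot": [0,0,0]},
  ],
)

```text
time: 17.85
position: [0.4066, -0.2846, 0.0424]
tool_rot: [-3.132, -0.159, 0.005]
ft_force: [-2.8, 8.3, 5.8]
grip_width: 0.527
grip_force: 20.0
```

```bash
python3 jaw.py 5
```

```text
match 0.88 shift px [ 9 -7] drawn since start mm 40.5 err 0.44
17.9 jig [-0.0823 -0.0432  0.0424] yaw -1.5625467934446613 gw 0.5289427262951967 19.959037100197747 [-2.4  8.6  6.5]
```

Request:
send_rows(
  grip_force=24,
  motion=[
    {"claw": -0.3,"slide": [0,0,0],"delta_rot": [0,0,0]},
    {"claw": -0.3,"slide": [0,0,0],"delta_rot": [0,0,0]},
    {"claw": -0.3,"slide": [0,0,0],"delta_rot": [0,0,0]},
    {"claw": -0.3,"slide": [0,0,0],"delta_rot": [0,0,0]},
    {"claw": -0.3,"slide": [0,0,0],"delta_rot": [0,0,0]},
  ],
)

```text
time: 18.4
position: [0.4066, -0.2851, 0.0424]
tool_rot: [-3.133, -0.16, 0.005]
ft_force: [-2.8, 7.4, 4.9]
grip_width: 0.512
grip_force: 23.9
```

```bash
python3 jaw.py 6
```

```text
match 0.88 shift px [ 9 -7] drawn since start mm 40.5 err 0.44
18.45 jig [-0.0824 -0.0436  0.0424] yaw -1.5620802981511908 gw 0.5179473111540349 23.94796321867034 [-2.5  6.6  5.5]
```

View pics/j6.png

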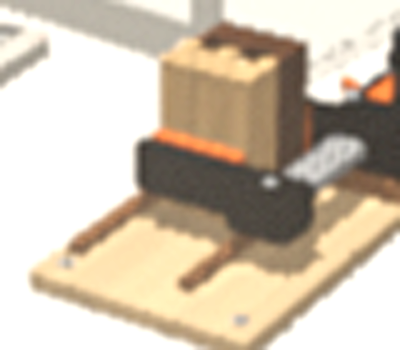

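The jaw pad (200,148) bears on the pale half, the two halves stand upright face to face, and the trigger is stalled stiff part way. Handing in.

```bash
python3 -c "
from bench import ctrl
print(ctrl.close_job())"
```

```text
the job is handed in; nothing more can be done
None
```

The job is handed in at about 18 s of robot time: the pale half is in the channel against the dark half, the jaw was closed by trigger alone in five strokes, and the trigger is still held with a 24 N grip, stiff part way; the hand-in gave no verdict, and I had no direct reading of the jaw force.

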